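# Move a sample vial between push-push docks

### The arm

A 6-joint arm with a two-finger parallel gripper is mounted at the origin on a cart in front of the work surface, level with it; the furniture and walls round the work are solid. World frame = base frame: x ahead of the robot, y to its left, z up, the work surface at z = 0. Lengths are in m, angles in rad, forces in N, time in s.
With the tool pointing down it reaches from about 0.4 to 0.825 m from the base axis. Payload 7 kg.
Tool frame: the origin (TCP) lies midway between the tips of the shut fingers; the grasp point (between the pads) lies 19 mm behind it; z points along the fingers, y is the line along which they close (so a half turn about z gives the same grasp; the last joint's range is limited). The gripper opens to 85 mm and grips with 20 to 120 N. Pads are 22 mm wide; open, the fingers measure 114 mm over their backs; the gripper's body (76 mm by 85 mm) begins 54 mm behind the grasp point. The pads swing forward as they close: fully open they stand 13 mm farther back than shut.
Start: joints at [1.41, 0.359, 0.012, 0, -1.224, -0.288], TCP at [0.293, 0.608, 0.231] pointing down, gripper open.
Joint ranges: [-3.07, 3.07], [-1.43, 2.12], [-1.02, 1.25], [-3.03, 1.67], [-3.05, -0], [-3.03, 3.03]. Speed limits (rad/s): [2.39, 2.39, 3.01, 3.14, 3.14, 3.14].

### API

Orientations are given as a rotation vector (axis times angle).
In Python, from workcell import sensors, viewer, workorder gives the robot as it stands.
- The arm moves only by the tool drive_tool, never from a script. Its argument "deltas" is a list of rows, each an object of numbers: "tx", "ty", "tz": the shift along the world's x, y, z in mm; "rx", "ry", "rz": the turn, a rotation vector about the world's x, y, z in degrees. In form: [{"tx": .., "ty": .., "tz": .., "rx": .., "ry": .., "rz": ..}, ...]. A call has 1 to 10 rows; each row is the pose to reach, as a shift and turn from the pose commanded when the call began; what a row does not reach only later rows make up. A row lasts 1/8 s, in which the tool goes at most 62.5 mm and 10.7 degrees, less where a joint would pass 70% of its speed; a pose out of reach is approached as far as the arm can. A call with a gripper value outside its range is refused whole. "gripper" is the closure, from 0 (fully open) to 1 (shut), set as the call begins (left out, the last holds). The fingers move at their own pace and stop on an object; "force" is the grip in N (left out, the last holds). Time passes only in rows, so rows that repeat a pose let the fingers close. It gives the time, the measured TCP pose, the force, the opening and the grip force at its end, in the units of the state.
- sensors.state(): the state, without advancing time (a new reading comes with each control period).
- viewer.read_camera(name): name is "scene" or "top" or "wrist"; returns the picture (420x560x3 uint8, red, green, blue); there is no depth.
- viewer.calibration(name): a dict with "camera_matrix" (3x3 intrinsics, pixels), "pose" (4x4, takes a point from camera to world coordinates); the wrist camera has in their place "T_tool_cam" (4x4, takes a point from camera to tool coordinates, whose origin is the TCP and whose axes are the flange's). Camera axes: x right, y up, looking along -z (the intrinsics and any distortion apply to the point x, -y, -z); pixel columns grow to the right and rows downward; lengths in m; the calibration is good to about 2 mm. The wrist camera is an equidistant fisheye: a pixel r from the principal point sees the ray r / f radians off the axis. A picture is of the moment at which its call begins: read the wrist's pose just before it. calibration takes no time and is no camera call.
- workorder.close_job(): hands the job in; it is judged then, once.
The state is a dict: "time": time; "q": joint angles; "joint_vel": joint speeds; "effort": joint torques, N m; "tool_pos": TCP position; "tcp_rot": TCP orientation; "wrist_force": force on the tool from outside, world axes, zero at the start; "ft_torque": the same for the moment, N m; "gripper_width": finger opening in m; "gripper_force": force on a finger pad.
Only numpy, scipy, OpenCV 4.12 (cv2) and the standard library are available. Lean on these libraries where they do the work, as an engineer would, in place of code of your own. Each camera call takes 0.05 s, during which the arm holds its last target. There are 200 camera calls.

### The job

The sample vial is locked down in the plain holding dock. Press it once to the end of its travel so that the catch lets go and it rises (never pull it out of a locked dock), then lift it out, stand it in the bore of the viewing dock (the one with a magnifier barrel on its front) so that it sits on the raised seat there, and press it down until that dock's catch locks and it stays down when you let go. The catches are adjusted differently, so feel for the end of the travel and press gently, with no more than about 10 N; leave the holding dock's seat up and keep the vial upright.

Things in the scene. Friction and masses are not known exactly. Their poses are not given: they have to be found in the camera images.
- vial: Screw-cap sample vial, 52 mm tall; glass body 24 mm in diameter up to 40 mm, cap 26 mm in diameter from 40 to 52 mm. Origin at the centre of its underside, z up. 20 to 45 g. It starts in the holding dock's bore with its underside on the seat, cap 13 to 18 mm above the dock's top face (locked); with the seat up it stands 34 mm out of the bore, its lower 18 mm inside.
- holding_dock: Plain dock, where the vial starts. Aluminium block, 80 x 70 mm on plan (x -28 to +52 mm), top face 75 mm above the bench, on a 6 mm flange 100 x 86 mm. Origin on the axis of its vertical bore, at bench level; z up, front -x. Bore 30 mm in diameter, chamfered 2.5 mm, with a spring seat on a push-push catch inside.
- viewing_dock: Same as the holding dock (block, bore and origin alike), but with a round magnifier barrel, 28 to 36 mm in diameter, on its front (-x) face, reaching to x = -64 mm, its axis 44 mm above the bench (all of it below 63 mm). Empty, with its seat up, at the start.
- holding_lift (a joint): Travel (m) of the holding dock's seat: 0 = up (released), grows as pressed. Pressed to the end and let go, a raised seat stays locked at 16 to 20 mm, a locked one rises to 0; a shorter press changes nothing. The end lies about 9 mm below the locked rest (25 to 29 mm); each catch's own adjustment is hidden. Locked at the start.
- viewing_lift (a joint): Travel (m) of the viewing dock's seat: 0 = up (released), grows as pressed. Pressed to the end and let go, a raised seat stays locked at 12 to 22 mm, a locked one rises to 0; a shorter press changes nothing. The end lies about 9 mm below the locked rest (21 to 31 mm); each catch's own adjustment is hidden. Up at the start.
- holding_seat (a point): Black round seat in the holding dock's bore, 28 mm in diameter; origin at the centre of its top, 57 mm above the bench when up. Its spring pushes up with 2.5 N (up) to 5 N (deep). The end of travel is a stiff buffer, about 10 N per mm, felt as a steep rise: by 8 N on the vial the catch has switched. The vial must not bear over 12 N.
- viewing_seat (a point): Black round seat in the viewing dock's bore, 28 mm in diameter; origin at the centre of its top, 57 mm above the bench when up. Its spring pushes up with 2.5 N (up) to 5 N (deep). The end of travel is a stiff buffer, about 10 N per mm, felt as a steep rise: by 8 N on the vial the catch has switched. The vial must not bear over 12 N.
Things that resemble listed ones, but are neither listed nor needed, are in the scene too. Leave any red look-alike of the vial alone.

How it is judged:
On the way, in this order (a step that is already met when the one before it is completed fails the run):
1. the holding dock is released: its seat is up (within 3 mm) with the vial standing on it (value of joint holding_lift below 0.003 m and horizontal distance between vial and holding_dock below 0.004 m and z of vial in the frame of holding_dock between 0.05 and 0.062 m and angle between vial's own z axis and vertical below 0.15 rad), for 0.2 s.
2. the vial stands in the viewing dock's bore on its still raised seat (pressed down by less than 8 mm) (value of joint viewing_lift below 0.008 m and horizontal distance between vial and viewing_dock below 0.004 m and z of vial in the frame of viewing_dock between 0.046 and 0.061 m and angle between vial's own z axis and vertical below 0.15 rad), for 0.2 s.
At the end, for the whole second after the job is handed in: The vial stands at rest and upright (tilt under 0.15 rad) in the viewing dock's bore (within 4 mm of its axis, underside 28 to 48 mm above the bench) with the seat locked down by itself (viewing_lift between 10 and 25 mm), and the holding dock's seat is up (holding_lift under 3 mm) (value of joint viewing_lift between 0.01 and 0.025 m and value of joint holding_lift below 0.003 m and linear speed of vial below 0.02 m/s and horizontal distance between vial and viewing_dock below 0.004 m and z of vial in the frame of viewing_dock between 0.028 and 0.048 m and angle between vial's own z axis and vertical below 0.15 rad); the robot touches nothing.
It fails at once if the vial is pressed against the holding dock or its seat with more than 12 N (contact force between vial and holding_dock above 12 N).
It fails at once if the vial is pressed against the viewing dock or its seat with more than 12 N (contact force between vial and viewing_dock above 12 N).
It fails at once if the vial is pulled out of the holding dock while its seat is locked down (value of joint holding_lift above 0.01 m and z of vial in the frame of holding_dock above 0.062 m).
It fails at once if the vial is tipped by more than 0.6 rad (angle between vial's own z axis and vertical above 0.6 rad).
It also fails if it takes over 61 s, if anything falls off the work surface, if the arm or the gripper's body presses on something with over 40 N, if the wrist force passes 120 N, or if a joint passes its speed limit or range.

## Working session

There is one attempt and no reset: what is moved stays moved. The work goes in short steps, Python scripts to look and compute and a tool call to move; the robot and the scene stay as the last step left them, time stands still between calls to the robot, and variables do not carry over. Pictures are saved under pics/ and viewed, at most 12 in all, crops included, and the job is handed in when it is done.

Besides the shell and the picture viewer there is one more tool, called as name(argument=value, ...) on one line, values as JSON. drive_tool: Moves the arm, as the interface text tells. Its arguments: {"type":"object","properties":{"deltas":{"type":"array","items":{"type":"object","properties":{"tx":{"type":"number"},"ty":{"type":"number"},"tz":{"type":"number"},"rx":{"type":"number"},"ry":{"type":"number"},"rz":{"type":"number"}}}},"gripper":{"type":"number"},"force":{"type":"number"}},"required":["deltas"]}

```bash
mkdir -p pics; ls
cat > h.py <<'E'
import numpy as np, cv2
from workcell import sensors, viewer, workorder
def save(n,f):
    im=viewer.read_camera(n); cv2.imwrite('pics/'+f,im[:,:,::-1]); return im
def ray(c,u,v):
    K=np.array(c['camera_matrix']);P=np.array(c['pose'])
    d=np.array([(u-K[0,2])/K[0,0],-(v-K[1,2])/K[1,1],-1]);return P[:3,3],P[:3,:3]@d
def onz(c,u,v,z):
    o,d=ray(c,u,v);return o+d*(z-o[2])/d[2]
def proj(c,p):
    K=np.array(c['camera_matrix']);P=np.array(c['pose']);q=P[:3,:3].T@(np.array(p)-P[:3,3])
    return K[0,0]*q[0]/-q[2]+K[0,2],K[1,1]*q[1]/q[2]+K[1,2]
E
python3 - <<'E'
from h import *
s=save('scene','s0.png');t=save('top','t0.png')
for n in('scene','top','wrist'): print(n,{k:np.round(v,3).tolist() if not isinstance(v,(str,dict)) else v for k,v in viewer.calibration(n).items()})
print(sensors.state())
E
```

```text
pics
scene {'camera_matrix': [[520.501, 0.0, 278.734], [0.0, 520.501, 205.195], [0.0, 0.0, 1.0]], 'pose': [[0.569, 0.51, -0.645, -0.174], [-0.822, 0.371, -0.432, -0.48], [0.019, 0.776, 0.631, 0.721], [0.0, 0.0, 0.0, 1.0]]}
top {'camera_matrix': [[523.252, 0.0, 275.473], [0.0, 523.252, 215.317], [0.0, 0.0, 1.0]], 'pose': [[0.002, 0.989, -0.147, 0.362], [-0.999, -0.003, -0.035, -0.04], [-0.035, 0.147, 0.989, 1.018], [0.0, 0.0, 0.0, 1.0]]}
wrist {'camera_matrix': [[325.192, 0.0, 277.056], [0.0, 325.192, 204.658], [0.0, 0.0, 1.0]], 'T_tool_cam': [[-0.001, 0.946, 0.326, 0.083], [1.0, 0.001, 0.001, 0.0], [0.0, 0.326, -0.946, -0.142], [0.0, 0.0, 0.0, 1.0]]}
{'time': 0.1, 'q': array([ 1.41008328e+00,  3.59331363e-01,  1.11487782e-02, -3.36412005e-04,
       -1.22411116e+00, -2.88130097e-01]), 'joint_vel': array([-0.00116643, -0.00025236,  0.00031208,  0.00076662,  0.00078903,
        0.00190195]), 'effort': array([-1.82218875e-03, -5.84766376e+01,  2.94112122e+01,  6.95452586e+00,
       -3.12161632e-03,  6.51932694e-06]), 'tool_pos': array([0.29270638, 0.6077443 , 0.2304412 ]), 'tcp_rot': array([ 3.06129434e+00, -6.98976087e-01, -3.45936304e-04]), 'wrist_force': array([-0.58617771,  0.13721301,  0.50587462]), 'ft_torque': array([0.01311701, 0.03421239, 0.04104983]), 'gripper_force': 0.0, 'gripper_width': 0.08514876121828925}
```

View pics/t0.png

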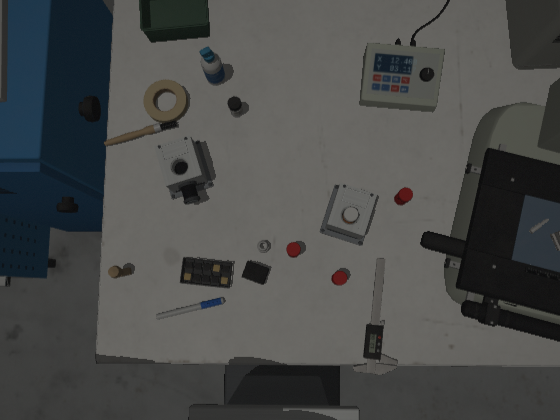

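View pics/s0.png

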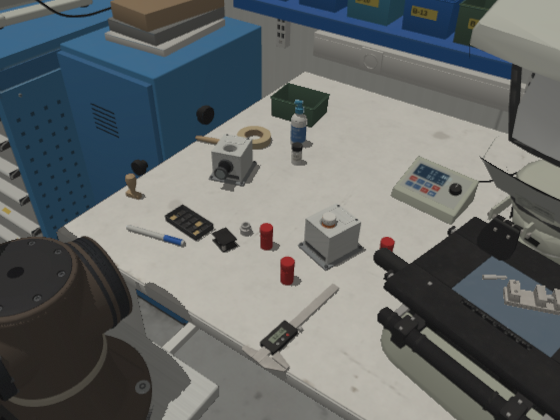

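The top view shows the holding dock with the white-capped vial at about (350,213). The viewing dock is at about (181,166), with its bore open and its barrel towards the bottom of the picture. Next I'll measure both from enlarged crops.

Run:
```python
from h import *
t=cv2.imread('pics/t0.png');s=cv2.imread('pics/s0.png')
def crop(im,x,y,w,h):return cv2.resize(cv2.convertScaleAbs(im[y:y+h,x:x+w],alpha=1.3),None,fx=5,fy=5,interpolation=cv2.INTER_CUBIC)
a=np.hstack([crop(t,315,175,70,75),crop(t,145,128,80,75)])
cv2.imwrite('pics/c0.png',a)
c=viewer.calibration('top')
print(onz(c,350,213,.09),onz(c,181,167,.075))
for p in[(404,195),(294,250),(340,278)]:print(onz(c,*p,.05))
```

```text
[ 0.50355879 -0.14028158  0.09      ] [0.59347316 0.16934619 0.075     ]
[ 0.54327303 -0.24554582  0.05      ]
[ 0.4407772  -0.04015087  0.05      ]
[ 0.38939265 -0.12411097  0.05      ]
```

View pics/c0.png

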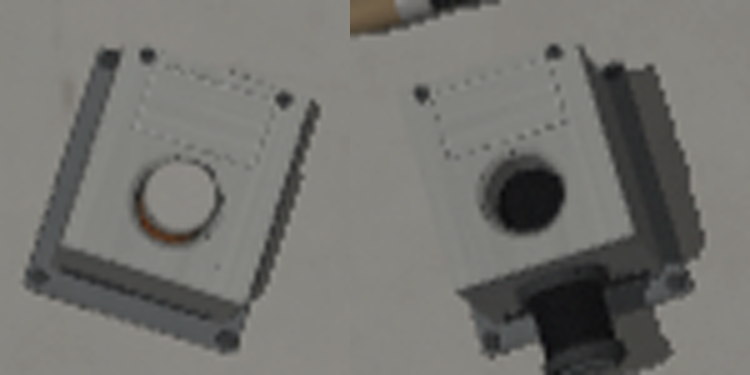

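The crop puts the cap centre at top-camera pixel (351,214) and the viewing bore at (179.4,166.8). Block yaws are about -18° and +14°. Before crossing, I'll check the surroundings of the start pose with the wrist camera.

Run:
```python
from h import *
save('wrist','w0.png')
c=viewer.calibration('top')
print(onz(c,351.4,214,.091),onz(c,179.4,166.8,.075))
def yaw(a,b,z):
    d=onz(c,*b,z)-onz(c,*a,z);return np.degrees(np.arctan2(d[1],d[0]))
print(yaw((315+62/5,175+245/5),(315+122/5,175+50/5),.075),yaw((145+110/5,128+290/5),(145+60/5,128+90/5),.075))
from scipy.spatial.transform import Rotation as R
print(R.from_rotvec(sensors.state()['tcp_rot']).as_matrix().round(3))
```

```text
[ 0.50159401 -0.14262403  0.091     ] [0.59387452 0.17235413 0.075     ]
-17.59988057244299 15.605808330583654
[[ 0.901 -0.434 -0.   ]
 [-0.434 -0.901 -0.001]
 [ 0.     0.001 -1.   ]]
```

View pics/w0.png

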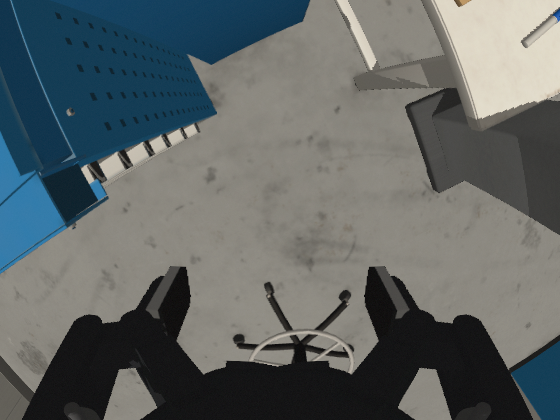

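The path to the right (towards -y) is clear, and the cabinet lies only beyond +x, so I'll cross in a straight line.

drive_tool(deltas=[{"tx": 14,"ty": -50},{"tx": 28,"ty": -100},{"tx": 42,"ty": -150},{"tx": 56,"ty": -200},{"tx": 70,"ty": -250},{"tx": 84,"ty": -300},{"tx": 98,"ty": -350},{"tx": 112,"ty": -400},{"tx": 126,"ty": -450},{"tx": 140,"ty": -500}], gripper=1, force=30)

```text
validation failed for argument at $.de...
```

drive_tool(deltas=[{"tx": 14,"ty": -50},{"tx": 28,"ty": -100,"rz": 3},{"tx": 42,"ty": -150,"tz": -10,"rz": 6},{"tx": 56,"ty": -200,"tz": -20,"rz": 8},{"tx": 69,"ty": -249,"tz": -31,"rz": 8},{"tx": 69,"ty": -249,"tz": -31,"rz": 8},{"tx": 69,"ty": -249,"tz": -31,"rz": 8}])

```text
validation failed for argument at $.de...
```

```bash
cat >> h.py <<'E'
from scipy.spatial.transform import Rotation as R
def wcam():
    s=sensors.state();c=viewer.calibration('wrist');T=np.eye(4);T[:3,:3]=R.from_rotvec(s['tcp_rot']).as_matrix();T[:3,3]=s['tool_pos']
    return T@np.array(c['T_tool_cam']),np.array(c['camera_matrix'])
def wonz(W,K,u,v,z):
    x,y=(u-K[0,2]),(v-K[1,2]);r=np.hypot(x,y);t=r/K[0,0];k=np.sin(t)/max(r,1e-9)
    d=W[:3,:3]@np.array([x*k,-y*k,-np.cos(t)]);return W[:3,3]+d*(z-W[2,3])/d[2]
E
python3 - <<'E'
from h import *
s=sensors.state();print(s['time'],s['tool_pos'],s['wrist_force'],s['gripper_width'],s['q'])
W,K=wcam();np.save('W1.npy',W)
im=save('wrist','w1.png');cv2.imwrite('pics/w1.png',cv2.convertScaleAbs(im[:,:,::-1],alpha=1.3))
E
```

```text
0.15 [0.29273538 0.60780527 0.23055341] [ 0.36506369 -0.52556812 -0.03140102] 0.08559272064611388 [ 1.41010287e+00  3.59262566e-01  1.12671418e-02 -2.46581742e-04
 -1.22412598e+00 -2.88130009e-01]
```

View pics/w1.png

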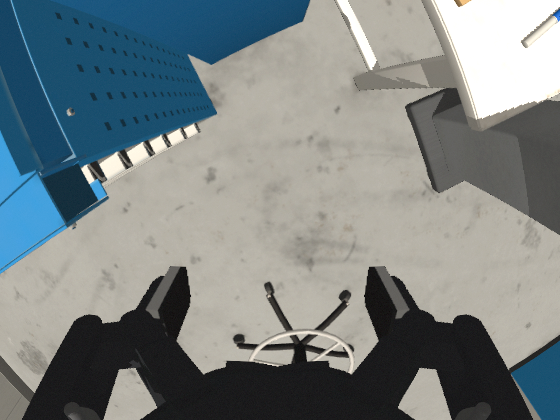

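The moves were refused because every row needs all six fields. The picture is unchanged from the start.

drive_tool(deltas=[{"tx": 14,"ty": -50,"tz": 0,"rx": 0,"ry": 0,"rz": 0},{"tx": 28,"ty": -100,"tz": 0,"rx": 0,"ry": 0,"rz": 0},{"tx": 42,"ty": -150,"tz": 0,"rx": 0,"ry": 0,"rz": 0},{"tx": 56,"ty": -200,"tz": 0,"rx": 0,"ry": 0,"rz": 0},{"tx": 70,"ty": -250,"tz": 0,"rx": 0,"ry": 0,"rz": 0},{"tx": 84,"ty": -300,"tz": 0,"rx": 0,"ry": 0,"rz": 0},{"tx": 98,"ty": -350,"tz": 0,"rx": 0,"ry": 0,"rz": 0},{"tx": 112,"ty": -400,"tz": 0,"rx": 0,"ry": 0,"rz": 0},{"tx": 126,"ty": -450,"tz": 0,"rx": 0,"ry": 0,"rz": 0},{"tx": 140,"ty": -500,"tz": 0,"rx": 0,"ry": 0,"rz": 0}], gripper=1, force=30)

```text
time: 1.45
tool_pos: [0.433, 0.1065, 0.2316]
tcp_rot: [-3.062, 0.698, -0.001]
wrist_force: [1.7, 0.7, -0.6]
gripper_width: -0.0002
gripper_force: 0.0
```

drive_tool(deltas=[{"tx": 14,"ty": -50,"tz": 0,"rx": 0,"ry": 0,"rz": 0},{"tx": 28,"ty": -100,"tz": 0,"rx": 0,"ry": 0,"rz": 3},{"tx": 42,"ty": -150,"tz": -10,"rx": 0,"ry": 0,"rz": 6},{"tx": 56,"ty": -200,"tz": -20,"rx": 0,"ry": 0,"rz": 8},{"tx": 69,"ty": -249,"tz": -31,"rx": 0,"ry": 0,"rz": 8},{"tx": 69,"ty": -249,"tz": -31,"rx": 0,"ry": 0,"rz": 8},{"tx": 69,"ty": -249,"tz": -31,"rx": 0,"ry": 0,"rz": 8}])

```text
time: 2.33
tool_pos: [0.5016, -0.141, 0.2001]
tcp_rot: [3.104, -0.485, -0.001]
wrist_force: [-0.5, 0.7, 0.2]
gripper_width: 0.0001
gripper_force: 0.0
```

Run:
```python
from h import *
s=sensors.state();print(s['time'],s['tool_pos'],s['wrist_force'],s['gripper_width'],s['q'])
W,K=wcam();np.save('W1.npy',W)
im=save('wrist','w2.png');cv2.imwrite('pics/w2.png',cv2.convertScaleAbs(im[:,:,::-1],alpha=1.3))
```

```text
2.325 [ 0.50161265 -0.14100942  0.20011965] [-0.48970408  0.71813318  0.19575974] 9.414815203642857e-05 [ 1.02845175e-01  1.29466485e-01 -3.69708589e-01 -1.16264071e-04
 -1.07216734e+00  1.15770918e+00]
```

View pics/w2.png

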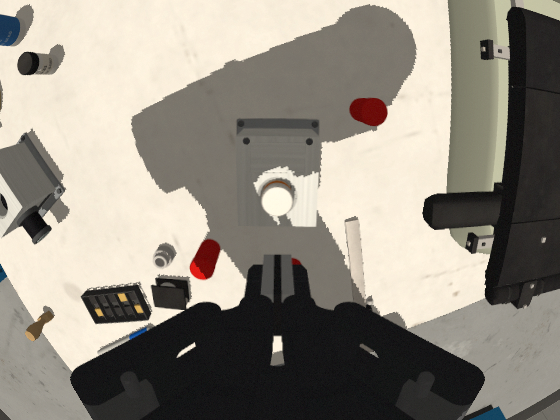

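The wrist view shows the holding dock dead ahead, with the white cap's circle at about (276,198).

Run:
```python
from h import *
im=cv2.imread('pics/w2.png');W=np.load('W1.npy');K=np.array(viewer.calibration('wrist')['camera_matrix'])
g=im[170:225,250:305].min(2)
for th in(200,225,240,250):
    n,l,st,ce=cv2.connectedComponentsWithStats((g>th).astype(np.uint8))
    i=l[28,26]; print(th,st[i],ce[i]+[250,170],wonz(W,K,*(ce[i]+[250,170]),.091).round(4))
cv2.imwrite('pics/c2.png',cv2.resize(im[160:235,230:325],None,fx=6,fy=6,interpolation=cv2.INTER_CUBIC))
```

```text
200 [   4    0   51   55 1537] [283.85491217 196.95966168] [ 0.5028 -0.1472  0.091 ]
225 [ 13  18  28  27 603] [276.67827529 201.1774461 ] [ 0.5011 -0.1405  0.091 ]
240 [   0    0   55   55 3025] [277. 197.] [ 0.5044 -0.1419  0.091 ]
250 [   0    0   55   55 3025] [277. 197.] [ 0.5044 -0.1419  0.091 ]
```

View pics/c2.png

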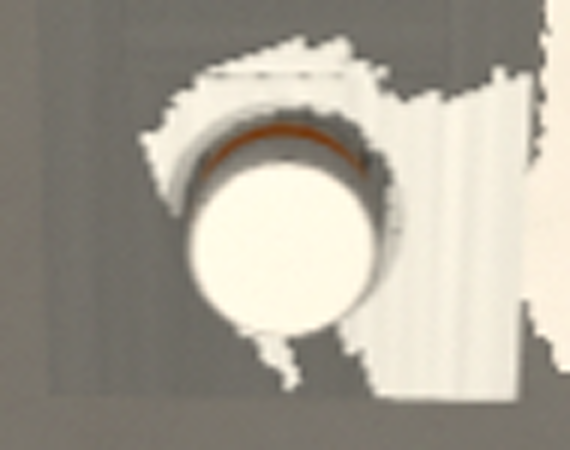

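drive_tool(deltas=[{"tx": 0,"ty": 0,"tz": -45,"rx": 0,"ry": 0,"rz": 0},{"tx": 0,"ty": 0,"tz": -85,"rx": 0,"ry": 0,"rz": 0},{"tx": 0,"ty": 0,"tz": -100,"rx": 0,"ry": 0,"rz": 0},{"tx": 0,"ty": 0,"tz": -103,"rx": 0,"ry": 0,"rz": 0},{"tx": 0,"ty": 0,"tz": -103,"rx": 0,"ry": 0,"rz": 0}])

```text
time: 3.0
tool_pos: [0.5029, -0.1405, 0.0986]
tcp_rot: [-3.104, 0.482, -0.003]
wrist_force: [-0.1, 0.7, -1.0]
gripper_width: -0.0001
gripper_force: 0.0
```

drive_tool(deltas=[{"tx": 0,"ty": 0,"tz": -2,"rx": 0,"ry": 0,"rz": 0},{"tx": 0,"ty": 0,"tz": -4,"rx": 0,"ry": 0,"rz": 0},{"tx": 0,"ty": 0,"tz": -6,"rx": 0,"ry": 0,"rz": 0},{"tx": 0,"ty": 0,"tz": -8,"rx": 0,"ry": 0,"rz": 0},{"tx": 0,"ty": 0,"tz": -9,"rx": 0,"ry": 0,"rz": 0},{"tx": 0,"ty": 0,"tz": -9,"rx": 0,"ry": 0,"rz": 0}])

```text
time: 3.75
tool_pos: [0.502, -0.1409, 0.0885]
tcp_rot: [3.104, -0.484, 0.0]
wrist_force: [-0.9, 0.7, 4.5]
gripper_width: 0.0001
gripper_force: 2.0
```

drive_tool(deltas=[{"tx": 0,"ty": 0,"tz": -1,"rx": 0,"ry": 0,"rz": 0},{"tx": 0,"ty": 0,"tz": -2,"rx": 0,"ry": 0,"rz": 0},{"tx": 0,"ty": 0,"tz": -3,"rx": 0,"ry": 0,"rz": 0},{"tx": 0,"ty": 0,"tz": -3.5,"rx": 0,"ry": 0,"rz": 0},{"tx": 0,"ty": 0,"tz": -3.5,"rx": 0,"ry": 0,"rz": 0}])

```text
time: 4.38
tool_pos: [0.5019, -0.1409, 0.0848]
tcp_rot: [-3.104, 0.484, -0.0]
wrist_force: [-0.2, 0.4, 5.0]
gripper_width: -0.0
gripper_force: 2.2
```

drive_tool(deltas=[{"tx": 0,"ty": 0,"tz": -0.5,"rx": 0,"ry": 0,"rz": 0},{"tx": 0,"ty": 0,"tz": -0.5,"rx": 0,"ry": 0,"rz": 0}])

```text
time: 4.62
tool_pos: [0.502, -0.1409, 0.0844]
tcp_rot: [3.104, -0.484, 0.0]
wrist_force: [-0.3, -0.7, 5.8]
gripper_width: 0.0001
gripper_force: 2.5
```

drive_tool(deltas=[{"tx": 0,"ty": 0,"tz": -0.4,"rx": 0,"ry": 0,"rz": 0},{"tx": 0,"ty": 0,"tz": -0.4,"rx": 0,"ry": 0,"rz": 0}])

```text
time: 4.88
tool_pos: [0.502, -0.1409, 0.084]
tcp_rot: [3.104, -0.484, 0.0]
wrist_force: [-0.7, -0.5, 5.1]
gripper_width: -0.0
gripper_force: 2.7
```

drive_tool(deltas=[{"tx": 0,"ty": 0,"tz": -0.4,"rx": 0,"ry": 0,"rz": 0},{"tx": 0,"ty": 0,"tz": -0.4,"rx": 0,"ry": 0,"rz": 0}])

```text
time: 5.12
tool_pos: [0.502, -0.1409, 0.0836]
tcp_rot: [3.104, -0.484, 0.0]
wrist_force: [-1.2, 0.3, 6.3]
gripper_width: 0.0
gripper_force: 2.7
```

drive_tool(deltas=[{"tx": 0,"ty": 0,"tz": -0.3,"rx": 0,"ry": 0,"rz": 0},{"tx": 0,"ty": 0,"tz": -0.3,"rx": 0,"ry": 0,"rz": 0}])

```text
time: 5.38
tool_pos: [0.502, -0.1409, 0.0833]
tcp_rot: [-3.104, 0.484, -0.0]
wrist_force: [-0.5, 0.1, 4.6]
gripper_width: -0.0
gripper_force: 2.7
```

drive_tool(deltas=[{"tx": 0,"ty": 0,"tz": -0.4,"rx": 0,"ry": 0,"rz": 0},{"tx": 0,"ty": 0,"tz": -0.4,"rx": 0,"ry": 0,"rz": 0}])

```text
time: 5.62
tool_pos: [0.502, -0.1409, 0.0829]
tcp_rot: [-3.104, 0.484, -0.0]
wrist_force: [-1.0, 0.3, 4.8]
gripper_width: 0.0
gripper_force: 2.6
```

drive_tool(deltas=[{"tx": 0,"ty": 0,"tz": -0.4,"rx": 0,"ry": 0,"rz": 0},{"tx": 0,"ty": 0,"tz": -0.4,"rx": 0,"ry": 0,"rz": 0}])

```text
time: 5.88
tool_pos: [0.502, -0.1409, 0.0825]
tcp_rot: [3.104, -0.484, 0.0]
wrist_force: [-1.2, -0.2, 4.2]
gripper_width: 0.0001
gripper_force: 2.6
```

drive_tool(deltas=[{"tx": 0,"ty": 0,"tz": -0.4,"rx": 0,"ry": 0,"rz": 0},{"tx": 0,"ty": 0,"tz": -0.4,"rx": 0,"ry": 0,"rz": 0}])

```text
time: 6.12
tool_pos: [0.502, -0.1409, 0.0822]
tcp_rot: [3.104, -0.484, 0.0]
wrist_force: [-0.9, 0.4, 6.0]
gripper_width: -0.0001
gripper_force: 3.0
```

drive_tool(deltas=[{"tx": 0,"ty": 0,"tz": -0.3,"rx": 0,"ry": 0,"rz": 0},{"tx": 0,"ty": 0,"tz": -0.3,"rx": 0,"ry": 0,"rz": 0}])

```text
time: 6.38
tool_pos: [0.5021, -0.1409, 0.082]
tcp_rot: [-3.104, 0.484, -0.001]
wrist_force: [-0.9, -0.0, 5.8]
gripper_width: -0.0001
gripper_force: 3.3
```

drive_tool(deltas=[{"tx": 0,"ty": 0,"tz": -0.3,"rx": 0,"ry": 0,"rz": 0},{"tx": 0,"ty": 0,"tz": -0.3,"rx": 0,"ry": 0,"rz": 0}])

```text
time: 6.62
tool_pos: [0.5021, -0.1409, 0.0817]
tcp_rot: [3.104, -0.484, 0.001]
wrist_force: [-0.0, 0.9, 6.7]
gripper_width: -0.0001
gripper_force: 3.5
```

drive_tool(deltas=[{"tx": 0,"ty": 0,"tz": -0.2,"rx": 0,"ry": 0,"rz": 0},{"tx": 0,"ty": 0,"tz": -0.2,"rx": 0,"ry": 0,"rz": 0}])

```text
time: 6.88
tool_pos: [0.5021, -0.1409, 0.0816]
tcp_rot: [3.104, -0.483, 0.001]
wrist_force: [-1.4, -1.7, 7.8]
gripper_width: 0.0001
gripper_force: 3.7
```

drive_tool(deltas=[{"tx": 0,"ty": 0,"tz": -0.2,"rx": 0,"ry": 0,"rz": 0},{"tx": 0,"ty": 0,"tz": -0.2,"rx": 0,"ry": 0,"rz": 0},{"tx": 0,"ty": 0,"tz": -0.2,"rx": 0,"ry": 0,"rz": 0}])

```text
time: 7.25
tool_pos: [0.5021, -0.1409, 0.0814]
tcp_rot: [3.104, -0.483, 0.001]
wrist_force: [-0.5, 0.7, 7.5]
gripper_width: -0.0
gripper_force: 3.8
```

Run:
```python
from h import *
f=[]
for i in range(4):
    viewer.read_camera('wrist');s=sensors.state();f.append([s['wrist_force'][2],s['gripper_force']])
print(np.round(f,2))
```

```text
[[7.67 3.81]
 [7.66 3.81]
 [7.07 3.81]
 [7.17 3.81]]
```

drive_tool(deltas=[{"tx": 0,"ty": 0,"tz": -0.2,"rx": 0,"ry": 0,"rz": 0},{"tx": 0,"ty": 0,"tz": -0.2,"rx": 0,"ry": 0,"rz": 0},{"tx": 0,"ty": 0,"tz": -0.2,"rx": 0,"ry": 0,"rz": 0}])

```text
time: 7.82
tool_pos: [0.5022, -0.1409, 0.0812]
tcp_rot: [3.104, -0.483, 0.001]
wrist_force: [-0.9, 0.6, 6.7]
gripper_width: -0.0001
gripper_force: 3.9
```

drive_tool(deltas=[{"tx": 0,"ty": 0,"tz": -0.3,"rx": 0,"ry": 0,"rz": 0},{"tx": 0,"ty": 0,"tz": -0.3,"rx": 0,"ry": 0,"rz": 0},{"tx": 0,"ty": 0,"tz": -0.3,"rx": 0,"ry": 0,"rz": 0}])

```text
time: 8.2
tool_pos: [0.5021, -0.1409, 0.0809]
tcp_rot: [3.104, -0.483, 0.001]
wrist_force: [-1.5, 0.3, 8.1]
gripper_width: 0.0002
gripper_force: 3.9
```

```bash
cat > f.py <<'E'
from h import *
f=[]
for i in range(3):
    viewer.read_camera('wrist');s=sensors.state();f.append([s['wrist_force'][2],s['gripper_force'],s['tool_pos'][2]*1e3])
print(np.round(f,2))
E
python3 f.py
```

```text
[[ 8.34  3.95 80.92]
 [ 8.56  3.95 80.94]
 [ 7.59  3.95 80.92]]
```

drive_tool(deltas=[{"tx": 0,"ty": 0,"tz": -0.2,"rx": 0,"ry": 0,"rz": 0},{"tx": 0,"ty": 0,"tz": -0.2,"rx": 0,"ry": 0,"rz": 0},{"tx": 0,"ty": 0,"tz": -0.2,"rx": 0,"ry": 0,"rz": 0}])

```text
time: 8.72
tool_pos: [0.5022, -0.1409, 0.0808]
tcp_rot: [3.104, -0.483, 0.001]
wrist_force: [-1.7, -0.1, 7.7]
gripper_width: -0.0001
gripper_force: 4.1
```

```bash
python3 f.py
```

```text
[[ 7.61  4.12 80.77]
 [ 8.66  4.13 80.76]
 [ 8.    4.12 80.75]]
```

drive_tool(deltas=[{"tx": 0,"ty": 0,"tz": -0.3,"rx": 0,"ry": 0,"rz": 0},{"tx": 0,"ty": 0,"tz": -0.5,"rx": 0,"ry": 0,"rz": 0},{"tx": 0,"ty": 0,"tz": -0.5,"rx": 0,"ry": 0,"rz": 0}])

```text
time: 9.25
tool_pos: [0.5022, -0.141, 0.0804]
tcp_rot: [3.104, -0.483, 0.001]
wrist_force: [-1.8, 0.3, 9.9]
gripper_width: -0.0002
gripper_force: 4.6
```

```bash
python3 f.py
```

```text
[[ 9.14  4.61 80.4 ]
 [ 9.62  4.61 80.37]
 [ 9.65  4.61 80.38]]
```

drive_tool(deltas=[{"tx": 0,"ty": 0,"tz": 5,"rx": 0,"ry": 0,"rz": 0},{"tx": 0,"ty": 0,"tz": 10,"rx": 0,"ry": 0,"rz": 0},{"tx": 0,"ty": 0,"tz": 15,"rx": 0,"ry": 0,"rz": 0},{"tx": 0,"ty": 0,"tz": 20,"rx": 0,"ry": 0,"rz": 0},{"tx": 0,"ty": 0,"tz": 25,"rx": 0,"ry": 0,"rz": 0},{"tx": 0,"ty": 0,"tz": 32,"rx": 0,"ry": 0,"rz": 0},{"tx": 0,"ty": 0,"tz": 60,"rx": 0,"ry": 0,"rz": 0},{"tx": 0,"ty": 0,"tz": 100,"rx": 0,"ry": 0,"rz": 0},{"tx": 0,"ty": 0,"tz": 120,"rx": 0,"ry": 0,"rz": 0},{"tx": 0,"ty": 0,"tz": 120,"rx": 0,"ry": 0,"rz": 0}])

```text
time: 10.65
tool_pos: [0.5027, -0.1408, 0.2016]
tcp_rot: [-3.103, 0.483, -0.005]
wrist_force: [0.5, -0.1, -0.3]
gripper_width: -0.0001
gripper_force: 0.0
```

Run:
```python
from h import *
W,K=wcam();np.save('W2.npy',W);print(sensors.state()['tool_pos'])
im=save('wrist','w3.png')[:,:,::-1];im=cv2.convertScaleAbs(im,alpha=1.3);s=save('scene','s3.png')[:,:,::-1]
cv2.imwrite('pics/c3.png',np.hstack([cv2.resize(im[140:240,220:330],None,fx=3.6,fy=3.6)[:360],cv2.resize(s[190:290,280:390],None,fx=3.6,fy=3.6)[:360]]))
```

```text
[ 0.50270697 -0.1408331   0.20162621]
```

View pics/c3.png

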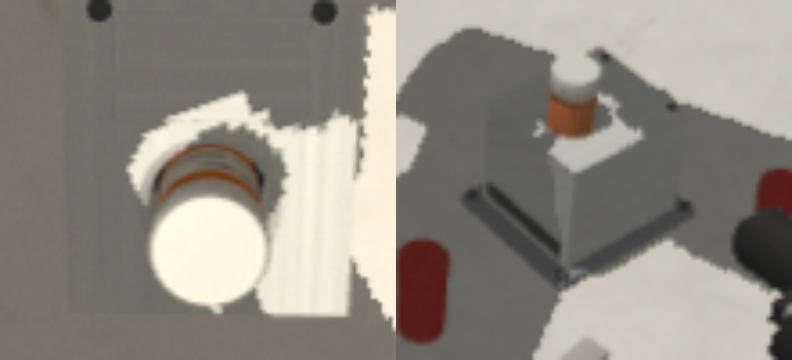

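The vial has risen and stands upright, with the orange body showing and the cap centre at wrist pixel (277.8,209.4).

Run:
```python
from h import *
W=np.load('W2.npy');_,K=wcam();print(wonz(W,K,277.8,209.4,.109))
```

```text
[ 0.50118954 -0.14084603  0.109     ]
```

drive_tool(deltas=[{"tx": 0,"ty": 0,"tz": -30,"rx": 0,"ry": 0,"rz": 0},{"tx": 0,"ty": 0,"tz": -50,"rx": 0,"ry": 0,"rz": 0},{"tx": 0,"ty": 0,"tz": -50,"rx": 0,"ry": 0,"rz": 0},{"tx": 0,"ty": 0,"tz": -50,"rx": 0,"ry": 0,"rz": 0}], gripper=0)

```text
time: 11.25
tool_pos: [0.502, -0.141, 0.15]
tcp_rot: [3.104, -0.483, -0.001]
wrist_force: [-0.1, -0.3, 1.0]
gripper_width: 0.0721
gripper_force: 0.0
```

drive_tool(deltas=[{"tx": -0.5,"ty": 0,"tz": -25,"rx": 0,"ry": 0,"rz": 0},{"tx": -0.5,"ty": 0,"tz": -50,"rx": 0,"ry": 0,"rz": 0},{"tx": -0.5,"ty": 0,"tz": -67,"rx": 0,"ry": 0,"rz": 0},{"tx": -0.5,"ty": 0,"tz": -67,"rx": 0,"ry": 0,"rz": 0},{"tx": -0.5,"ty": 0,"tz": -67,"rx": 0,"ry": 0,"rz": 0}])

```text
time: 11.88
tool_pos: [0.5022, -0.1409, 0.084]
tcp_rot: [-3.104, 0.483, -0.003]
wrist_force: [0.3, 0.8, 0.2]
gripper_width: 0.0852
gripper_force: 0.0
```

drive_tool(deltas=[{"tx": 0,"ty": 0,"tz": 0,"rx": 0,"ry": 0,"rz": 0},{"tx": 0,"ty": 0,"tz": 0,"rx": 0,"ry": 0,"rz": 0},{"tx": 0,"ty": 0,"tz": 0,"rx": 0,"ry": 0,"rz": 0},{"tx": 0,"ty": 0,"tz": 0,"rx": 0,"ry": 0,"rz": 0},{"tx": 0,"ty": 0,"tz": 0,"rx": 0,"ry": 0,"rz": 0},{"tx": 0,"ty": 0,"tz": 0,"rx": 0,"ry": 0,"rz": 0},{"tx": 0,"ty": 0,"tz": 0,"rx": 0,"ry": 0,"rz": 0}], gripper=0.8, force=30)

```text
time: 12.75
tool_pos: [0.5015, -0.1409, 0.0829]
tcp_rot: [3.104, -0.484, 0.0]
wrist_force: [-0.5, 0.1, 3.3]
gripper_width: 0.0244
gripper_force: 29.3
```

drive_tool(deltas=[{"tx": 0,"ty": 0,"tz": 5,"rx": 0,"ry": 0,"rz": 0},{"tx": 0,"ty": 0,"tz": 15,"rx": 0,"ry": 0,"rz": 0},{"tx": 0,"ty": 0,"tz": 30,"rx": 0,"ry": 0,"rz": 0},{"tx": 0,"ty": 0,"tz": 50,"rx": 0,"ry": 0,"rz": 0},{"tx": 0,"ty": 0,"tz": 70,"rx": 0,"ry": 0,"rz": 0},{"tx": 2,"ty": 25,"tz": 80,"rx": 0,"ry": 0,"rz": 0},{"tx": 5,"ty": 60,"tz": 80,"rx": 0,"ry": 0,"rz": 0},{"tx": 8,"ty": 100,"tz": 80,"rx": 0,"ry": 0,"rz": 0},{"tx": 12,"ty": 140,"tz": 80,"rx": 0,"ry": 0,"rz": 0},{"tx": 16,"ty": 180,"tz": 80,"rx": 0,"ry": 0,"rz": 0}])

```text
time: 14.0
tool_pos: [0.5176, 0.0405, 0.1641]
tcp_rot: [-3.103, 0.484, -0.002]
wrist_force: [-0.6, -0.5, -0.7]
gripper_width: 0.0244
gripper_force: 29.5
```

drive_tool(deltas=[{"tx": 4,"ty": 40,"tz": 0,"rx": 0,"ry": 0,"rz": 0},{"tx": 8,"ty": 80,"tz": 0,"rx": 0,"ry": 0,"rz": 0},{"tx": 11,"ty": 120,"tz": 0,"rx": 0,"ry": 0,"rz": 0},{"tx": 12,"ty": 143,"tz": 0,"rx": 0,"ry": 0,"rz": 0},{"tx": 12,"ty": 153,"tz": 0,"rx": 0,"ry": 0,"rz": 0},{"tx": 12,"ty": 153,"tz": 0,"rx": 0,"ry": 0,"rz": 0},{"tx": 12,"ty": 153,"tz": 0,"rx": 0,"ry": 0,"rz": 0}])

```text
time: 14.88
tool_pos: [0.5292, 0.1912, 0.1629]
tcp_rot: [3.104, -0.485, -0.0]
wrist_force: [-0.3, -0.5, -0.7]
gripper_width: 0.0245
gripper_force: 29.5
```

Run:
```python
from h import *
s=sensors.state();print(s['time'],s['tool_pos'],s['wrist_force'],s['gripper_width'])
W,K=wcam();np.save('W4.npy',W)
im=save('wrist','w4.png');cv2.imwrite('pics/w4.png',cv2.resize(cv2.convertScaleAbs(im[:,:,::-1],alpha=1.3)[80:380,130:430],None,fx=2,fy=2))
```

```text
14.875 [0.52921498 0.19118716 0.16289017] [-0.3178844  -0.5355326  -0.74280337] 0.024496002986067487
```

View pics/w4.png

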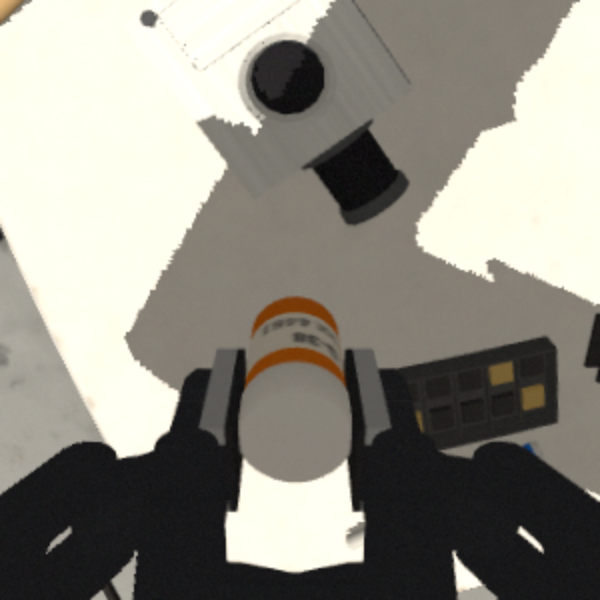

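The bore rim is centred at about (285,75) in the crop, i.e. wrist pixel (272.5,117.5). The held vial looks upright, and its far bottom edge is at crop (295,297).

Run:
```python
from h import *
W=np.load('W4.npy');_,K=wcam()
im=cv2.imread('pics/w4.png');g=im[20:130,220:350].max(2)
n,l,st,ce=cv2.connectedComponentsWithStats((g<70).astype(np.uint8));i=l[57,68]
u=ce[i]+[220,20];print('dark',u,st[i])
for z in(.0725,.057):print(wonz(W,K,*(u/2+[130,80]),z))
print('rim',wonz(W,K,272.5,117.5,.075))
def wproj(p):
    q=W[:3,:3].T@(np.array(p)-W[:3,3]);t=np.arccos(-q[2]/np.linalg.norm(q));h=np.hypot(q[0],q[1])
    return np.array([K[0,2]+K[0,0]*t*q[0]/h,K[1,2]-K[0,0]*t*q[1]/h])
t=np.array([.5292,.1912]);x=np.array([.953,-.303])
for zb in(.128,.132,.136,.14):
    print(zb,[((wproj([*(t+x*r),zb+h])-[130,80])*2).round(0) for r,h in((.012,0),(0.013,.052),(-.013,.052))])
```

```text
dark [287.6042065   77.53632887] [  31   21   73   74 4184]
[0.59377762 0.1728457  0.0725    ]
[0.59282733 0.17331805 0.057     ]
rim [0.59506635 0.17335932 0.075     ]
0.128 [array([294., 282.]), array([294., 366.]), array([294., 460.])]
0.132 [array([294., 287.]), array([294., 375.]), array([294., 470.])]
0.136 [array([294., 292.]), array([294., 385.]), array([294., 481.])]
0.14 [array([294., 298.]), array([294., 395.]), array([294., 492.])]
```

drive_tool(deltas=[{"tx": 25,"ty": -7,"tz": 0,"rx": 0,"ry": 0,"rz": 0},{"tx": 50,"ty": -14,"tz": 0,"rx": 0,"ry": 0,"rz": 0},{"tx": 65,"ty": -18,"tz": 0,"rx": 0,"ry": 0,"rz": 0},{"tx": 65,"ty": -18,"tz": -20,"rx": 0,"ry": 0,"rz": 0},{"tx": 65,"ty": -18,"tz": -40,"rx": 0,"ry": 0,"rz": 0},{"tx": 65,"ty": -18,"tz": -52,"rx": 0,"ry": 0,"rz": 0},{"tx": 65,"ty": -18,"tz": -55,"rx": 0,"ry": 0,"rz": 0},{"tx": 65,"ty": -18,"tz": -55,"rx": 0,"ry": 0,"rz": 0}])

```text
time: 15.92
tool_pos: [0.5946, 0.1742, 0.1082]
tcp_rot: [-3.104, 0.484, -0.001]
wrist_force: [0.8, -0.2, 0.1]
gripper_width: 0.0243
gripper_force: 29.5
```

drive_tool(deltas=[{"tx": 0,"ty": 0,"tz": -2,"rx": 0,"ry": 0,"rz": 0},{"tx": 0,"ty": 0,"tz": -4,"rx": 0,"ry": 0,"rz": 0},{"tx": 0,"ty": 0,"tz": -6,"rx": 0,"ry": 0,"rz": 0},{"tx": 0,"ty": 0,"tz": -8,"rx": 0,"ry": 0,"rz": 0},{"tx": 0,"ty": 0,"tz": -10,"rx": 0,"ry": 0,"rz": 0},{"tx": 0,"ty": 0,"tz": -10,"rx": 0,"ry": 0,"rz": 0}])

```text
time: 16.68
tool_pos: [0.5943, 0.1741, 0.0976]
tcp_rot: [3.104, -0.484, -0.0]
wrist_force: [-0.7, -0.6, -0.8]
gripper_width: 0.0247
gripper_force: 29.5
```

```bash
python3 f.py
```

```text
[[-0.51 29.49 97.7 ]
 [-1.14 29.48 97.8 ]
 [ 0.53 29.49 97.82]]
```

drive_tool(deltas=[{"tx": 0,"ty": 0,"tz": -3,"rx": 0,"ry": 0,"rz": 0},{"tx": 0,"ty": 0,"tz": -6,"rx": 0,"ry": 0,"rz": 0},{"tx": 0,"ty": 0,"tz": -9,"rx": 0,"ry": 0,"rz": 0},{"tx": 0,"ty": 0,"tz": -12,"rx": 0,"ry": 0,"rz": 0},{"tx": 0,"ty": 0,"tz": -13,"rx": 0,"ry": 0,"rz": 0},{"tx": 0,"ty": 0,"tz": -13,"rx": 0,"ry": 0,"rz": 0}])

```text
time: 17.58
tool_pos: [0.5944, 0.1741, 0.0847]
tcp_rot: [3.104, -0.484, -0.0]
wrist_force: [-0.3, 0.6, -0.5]
gripper_width: 0.0243
gripper_force: 29.5
```

```bash
python3 f.py
```

```text
[[-0.39 29.48 84.79]
 [-0.17 29.49 84.89]
 [-0.71 29.49 84.91]]
```

drive_tool(deltas=[{"tx": 0,"ty": 0,"tz": -1,"rx": 0,"ry": 0,"rz": 0},{"tx": 0,"ty": 0,"tz": -2,"rx": 0,"ry": 0,"rz": 0},{"tx": 0,"ty": 0,"tz": -3,"rx": 0,"ry": 0,"rz": 0},{"tx": 0,"ty": 0,"tz": -3,"rx": 0,"ry": 0,"rz": 0}])

```text
time: 18.23
tool_pos: [0.5945, 0.1742, 0.082]
tcp_rot: [-3.104, 0.484, -0.001]
wrist_force: [-0.3, -0.0, 2.6]
gripper_width: 0.0244
gripper_force: 29.7
```

```bash
python3 f.py
```

```text
[[ 2.66 29.73 82.  ]
 [ 3.52 29.75 81.99]
 [ 2.92 29.75 81.96]]
```

drive_tool(deltas=[{"tx": 0,"ty": 0,"tz": 0.5,"rx": 0,"ry": 0,"rz": 0},{"tx": 0,"ty": 0,"tz": 0.5,"rx": 0,"ry": 0,"rz": 0},{"tx": 0,"ty": 0,"tz": 0.5,"rx": 0,"ry": 0,"rz": 0},{"tx": 0,"ty": 0,"tz": 0.5,"rx": 0,"ry": 0,"rz": 0},{"tx": 0,"ty": 0,"tz": 20,"rx": 0,"ry": 0,"rz": 0},{"tx": 0,"ty": 0,"tz": 60,"rx": 0,"ry": 0,"rz": 0},{"tx": 0,"ty": 0,"tz": 100,"rx": 0,"ry": 0,"rz": 0},{"tx": 0,"ty": 0,"tz": 118,"rx": 0,"ry": 0,"rz": 0},{"tx": 0,"ty": 0,"tz": 118,"rx": 0,"ry": 0,"rz": 0},{"tx": 0,"ty": 0,"tz": 118,"rx": 0,"ry": 0,"rz": 0}], gripper=0)

```text
time: 19.62
tool_pos: [0.5938, 0.174, 0.1988]
tcp_rot: [3.104, -0.484, -0.002]
wrist_force: [-0.6, 0.4, -0.4]
gripper_width: 0.0851
gripper_force: 0.0
```

Run:
```python
from h import *
s=sensors.state();print(s['time'],s['tool_pos'],s['gripper_width'])
W,K=wcam();np.save('W5.npy',W)
im=save('wrist','w5.png');im=cv2.convertScaleAbs(im[:,:,::-1],alpha=1.3)
cv2.imwrite('pics/c5.png',cv2.resize(im[140:260,220:340],None,fx=4,fy=4))
print(wonz(W,K,277.8,209.4,.109))
```

```text
19.625 [0.59383334 0.17395355 0.19881277] 0.08509447472273343
[0.59286973 0.17359074 0.109     ]
```

View pics/c5.png

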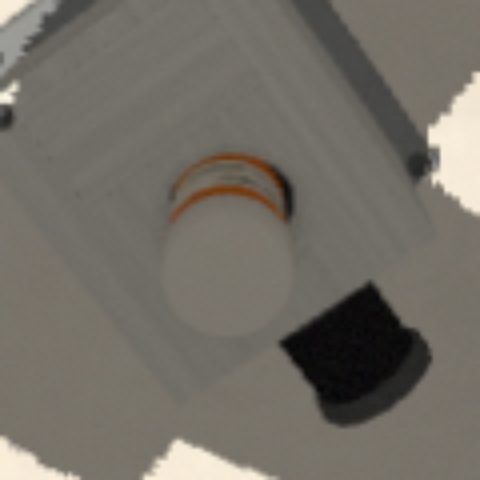

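The vial stands upright in the viewing bore, with its cap at wrist pixel (277,208). I'll close the fingers and go down to press.

drive_tool(deltas=[{"tx": -0.5,"ty": 0,"tz": -20,"rx": 0,"ry": 0,"rz": 0},{"tx": -0.5,"ty": 0,"tz": -40,"rx": 0,"ry": 0,"rz": 0},{"tx": -0.5,"ty": 0,"tz": -50,"rx": 0,"ry": 0,"rz": 0},{"tx": -0.5,"ty": 0,"tz": -50,"rx": 0,"ry": 0,"rz": 0},{"tx": -0.5,"ty": 0,"tz": -50,"rx": 0,"ry": 0,"rz": 0},{"tx": -0.5,"ty": 0,"tz": -60,"rx": 0,"ry": 0,"rz": 0},{"tx": -0.5,"ty": 0,"tz": -70,"rx": 0,"ry": 0,"rz": 0},{"tx": -0.5,"ty": 0,"tz": -80,"rx": 0,"ry": 0,"rz": 0},{"tx": -0.5,"ty": 0,"tz": -83,"rx": 0,"ry": 0,"rz": 0},{"tx": -0.5,"ty": 0,"tz": -83,"rx": 0,"ry": 0,"rz": 0}], gripper=1)

```text
time: 20.92
tool_pos: [0.5938, 0.174, 0.1165]
tcp_rot: [3.104, -0.484, -0.001]
wrist_force: [-0.7, 0.1, 0.7]
gripper_width: -0.0002
gripper_force: 0.0
```

drive_tool(deltas=[{"tx": 0,"ty": 0,"tz": -3,"rx": 0,"ry": 0,"rz": 0},{"tx": 0,"ty": 0,"tz": -6,"rx": 0,"ry": 0,"rz": 0},{"tx": 0,"ty": 0,"tz": -9,"rx": 0,"ry": 0,"rz": 0},{"tx": 0,"ty": 0,"tz": -12,"rx": 0,"ry": 0,"rz": 0},{"tx": 0,"ty": 0,"tz": -14,"rx": 0,"ry": 0,"rz": 0},{"tx": 0,"ty": 0,"tz": -16,"rx": 0,"ry": 0,"rz": 0},{"tx": 0,"ty": 0,"tz": -16,"rx": 0,"ry": 0,"rz": 0},{"tx": 0,"ty": 0,"tz": -16,"rx": 0,"ry": 0,"rz": 0}])

```text
time: 21.92
tool_pos: [0.594, 0.1742, 0.1009]
tcp_rot: [-3.104, 0.484, -0.0]
wrist_force: [0.8, -0.5, 3.9]
gripper_width: -0.0004
gripper_force: 1.5
```

drive_tool(deltas=[{"tx": 0,"ty": 0,"tz": -2,"rx": 0,"ry": 0,"rz": 0},{"tx": 0,"ty": 0,"tz": -4,"rx": 0,"ry": 0,"rz": 0},{"tx": 0,"ty": 0,"tz": -6,"rx": 0,"ry": 0,"rz": 0},{"tx": 0,"ty": 0,"tz": -8,"rx": 0,"ry": 0,"rz": 0},{"tx": 0,"ty": 0,"tz": -10,"rx": 0,"ry": 0,"rz": 0},{"tx": 0,"ty": 0,"tz": -12,"rx": 0,"ry": 0,"rz": 0},{"tx": 0,"ty": 0,"tz": -12,"rx": 0,"ry": 0,"rz": 0}])

```text
time: 22.8
tool_pos: [0.5939, 0.1742, 0.0887]
tcp_rot: [-3.104, 0.484, -0.0]
wrist_force: [0.6, 0.5, 4.6]
gripper_width: -0.0001
gripper_force: 2.2
```

drive_tool(deltas=[{"tx": 0,"ty": 0,"tz": -0.5,"rx": 0,"ry": 0,"rz": 0},{"tx": 0,"ty": 0,"tz": -0.8,"rx": 0,"ry": 0,"rz": 0},{"tx": 0,"ty": 0,"tz": -0.8,"rx": 0,"ry": 0,"rz": 0}])

```text
time: 23.18
tool_pos: [0.594, 0.1742, 0.0881]
tcp_rot: [-3.104, 0.484, -0.0]
wrist_force: [0.1, -0.3, 5.4]
gripper_width: -0.0002
gripper_force: 2.5
```

drive_tool(deltas=[{"tx": 0,"ty": 0,"tz": -0.5,"rx": 0,"ry": 0,"rz": 0},{"tx": 0,"ty": 0,"tz": -0.8,"rx": 0,"ry": 0,"rz": 0},{"tx": 0,"ty": 0,"tz": -0.8,"rx": 0,"ry": 0,"rz": 0}])

```text
time: 23.55
tool_pos: [0.5939, 0.1742, 0.0872]
tcp_rot: [-3.104, 0.484, -0.0]
wrist_force: [0.6, 0.7, 5.5]
gripper_width: 0.0001
gripper_force: 2.4
```

drive_tool(deltas=[{"tx": 0,"ty": 0,"tz": -0.5,"rx": 0,"ry": 0,"rz": 0},{"tx": 0,"ty": 0,"tz": -0.8,"rx": 0,"ry": 0,"rz": 0},{"tx": 0,"ty": 0,"tz": -0.8,"rx": 0,"ry": 0,"rz": 0}])

```text
time: 23.92
tool_pos: [0.5939, 0.1742, 0.0865]
tcp_rot: [-3.104, 0.484, -0.0]
wrist_force: [-0.9, 0.3, 5.5]
gripper_width: -0.0
gripper_force: 2.7
```

drive_tool(deltas=[{"tx": 0,"ty": 0,"tz": -0.5,"rx": 0,"ry": 0,"rz": 0},{"tx": 0,"ty": 0,"tz": -0.8,"rx": 0,"ry": 0,"rz": 0},{"tx": 0,"ty": 0,"tz": -0.8,"rx": 0,"ry": 0,"rz": 0}])

```text
time: 24.3
tool_pos: [0.5941, 0.1742, 0.0859]
tcp_rot: [-3.104, 0.483, -0.001]
wrist_force: [-1.0, 0.5, 5.8]
gripper_width: 0.0001
gripper_force: 3.4
```

Gripper force is climbing, so this is the start of the buffer.

drive_tool(deltas=[{"tx": 0,"ty": 0,"tz": -0.3,"rx": 0,"ry": 0,"rz": 0},{"tx": 0,"ty": 0,"tz": -0.5,"rx": 0,"ry": 0,"rz": 0},{"tx": 0,"ty": 0,"tz": -0.5,"rx": 0,"ry": 0,"rz": 0}])

```text
time: 24.68
tool_pos: [0.5941, 0.1742, 0.0855]
tcp_rot: [-3.104, 0.483, -0.001]
wrist_force: [-0.3, -0.4, 6.7]
gripper_width: 0.0001
gripper_force: 3.7
```

```bash
python3 f.py
```

```text
[[ 6.88  3.65 85.52]
 [ 7.05  3.65 85.55]
 [ 7.64  3.65 85.52]]
```

drive_tool(deltas=[{"tx": 0,"ty": 0,"tz": -0.3,"rx": 0,"ry": 0,"rz": 0},{"tx": 0,"ty": 0,"tz": -0.6,"rx": 0,"ry": 0,"rz": 0},{"tx": 0,"ty": 0,"tz": -0.6,"rx": 0,"ry": 0,"rz": 0}])

```text
time: 25.2
tool_pos: [0.5941, 0.1742, 0.085]
tcp_rot: [-3.104, 0.483, -0.001]
wrist_force: [-1.4, -0.5, 7.9]
gripper_width: 0.0
gripper_force: 3.9
```

```bash
python3 f.py
```

```text
[[ 8.62  3.89 84.99]
 [ 8.22  3.89 85.02]
 [ 6.91  3.89 85.  ]]
```

drive_tool(deltas=[{"tx": 0,"ty": 0,"tz": -0.4,"rx": 0,"ry": 0,"rz": 0},{"tx": 0,"ty": 0,"tz": -0.7,"rx": 0,"ry": 0,"rz": 0},{"tx": 0,"ty": 0,"tz": -0.7,"rx": 0,"ry": 0,"rz": 0}])

```text
time: 25.72
tool_pos: [0.5942, 0.1743, 0.0845]
tcp_rot: [-3.104, 0.483, -0.001]
wrist_force: [-1.0, 0.2, 9.4]
gripper_width: 0.0004
gripper_force: 4.5
```

```bash
python3 f.py
```

```text
[[ 9.15  4.52 84.48]
 [ 8.7   4.52 84.48]
 [ 8.64  4.52 84.5 ]]
```

drive_tool(deltas=[{"tx": 0,"ty": 0,"tz": -0.2,"rx": 0,"ry": 0,"rz": 0},{"tx": 0,"ty": 0,"tz": -0.2,"rx": 0,"ry": 0,"rz": 0},{"tx": 0,"ty": 0,"tz": -0.2,"rx": 0,"ry": 0,"rz": 0}])

```text
time: 26.25
tool_pos: [0.5942, 0.1743, 0.0844]
tcp_rot: [-3.104, 0.483, -0.001]
wrist_force: [-2.1, 0.7, 9.4]
gripper_width: 0.0001
gripper_force: 4.7
```

drive_tool(deltas=[{"tx": 0,"ty": 0,"tz": 3,"rx": 0,"ry": 0,"rz": 0},{"tx": 0,"ty": 0,"tz": 6,"rx": 0,"ry": 0,"rz": 0},{"tx": 0,"ty": 0,"tz": 9,"rx": 0,"ry": 0,"rz": 0},{"tx": 0,"ty": 0,"tz": 13,"rx": 0,"ry": 0,"rz": 0},{"tx": 0,"ty": 0,"tz": 18,"rx": 0,"ry": 0,"rz": 0},{"tx": 0,"ty": 0,"tz": 24,"rx": 0,"ry": 0,"rz": 0},{"tx": 0,"ty": 0,"tz": 50,"rx": 0,"ry": 0,"rz": 0},{"tx": 0,"ty": 0,"tz": 90,"rx": 0,"ry": 0,"rz": 0},{"tx": 0,"ty": 0,"tz": 116,"rx": 0,"ry": 0,"rz": 0},{"tx": 0,"ty": 0,"tz": 116,"rx": 0,"ry": 0,"rz": 0}])

```text
time: 27.5
tool_pos: [0.595, 0.1747, 0.2025]
tcp_rot: [-3.101, 0.483, -0.006]
wrist_force: [-0.1, 0.7, -0.6]
gripper_width: 0.0002
gripper_force: 0.0
```

Run:
```python
from h import *
s=sensors.state();print(s['time'],s['tool_pos'],s['wrist_force'])
im=save('wrist','w6.png')[:,:,::-1];im=cv2.convertScaleAbs(im,alpha=1.3);s=save('scene','s6.png')[:,:,::-1];a=cv2.convertScaleAbs(s,alpha=1.4)
z=lambda i:cv2.resize(i,(260,260))
cv2.imwrite('pics/c6.png',np.hstack([z(im[150:250,230:330]),z(a[110:200,190:280]),z(a[190:280,290:380])]))
```

```text
27.5 [0.59499571 0.17469395 0.20245257] [-0.14430556  0.74985847 -0.56079821]
```

View pics/c6.png

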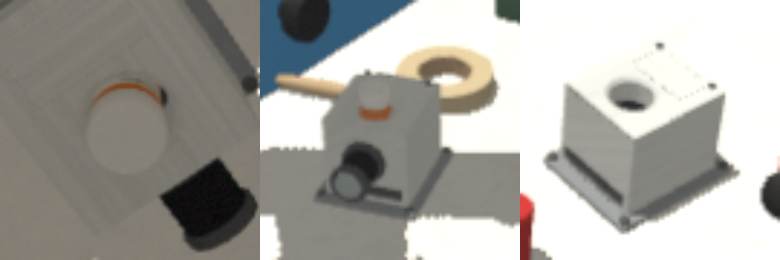

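The left and middle crops show the vial upright and locked low, with only a thin band of orange below the cap. The right crop shows the holding dock empty. The gripper is well clear.

```bash
python3 -c "
from workcell import workorder;print(workorder.close_job())"
```

```text
the job is handed in; nothing more can be done
None
```

I handed the job in with the vial upright and locked down in the viewing dock, the holding dock empty after its release, and pressing forces of about 9.5 N by the wrist sensor; the hand-in gave no pass or fail verdict.

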